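# Crank open the casting rig and eject the boulder

## Robot

A 6-joint arm with a two-finger parallel gripper is mounted at the origin on the work surface. World frame = base frame: x ahead of the robot, y to its left, z up, the work surface at z = 0. Lengths are in mm, angles in rad, forces in N, time in s.
With the tool pointing down it reaches from about 300 to 750 mm from the base axis. Payload 8.5 kg.
Tool frame: the origin (TCP) lies midway between the tips of the shut fingers; the grasp point (between the pads) lies 19 mm behind it (r.hold_point_z is the distance from the TCP to the grasp point, in mm); z points along the fingers, y is the line along which they close (so a half turn about z gives the same grasp; the last joint's range is limited). The gripper opens to 85 mm and grips with 20 to 120 N. Pads are 22 mm wide; open, the fingers measure 114 mm over their backs; the gripper's body (76 mm by 85 mm) begins 54 mm behind the grasp point. The pads swing forward as they close: fully open they stand 13 mm farther back than shut.
Start: joints at [1.127, 0.381, 1.297, -0, 1.464, -0.215], TCP at [124.737, 535.65, 231.322] pointing down, gripper open.
Joint ranges: [-3.11, 3.11], [-0.89, 2.33], [0.22, 2.48], [-1.42, 4.56], [0.17, 2.85], [-2.88, 2.88]. Speed limits (rad/s): [2.39, 2.39, 3.14, 3.14, 3.14, 3.14].

## Interface

Orientations are given as a unit quaternion [w, x, y, z].
In Python, from plant import r gives the robot as it stands.
- The arm moves only by the tool servo_tool, never from a script. Its argument "motion" is a list of rows, each a list of 3 entries, a list of its own where there are three numbers: the shift along the tool's x, y, z in mm, then the turn, a rotation vector about the tool's x, y, z in degrees, then the closure, from -1 (fully open) to 1 (shut). A call has 1 to 5 rows; each row is the pose to reach, as a shift and turn from the pose commanded when the call began, along the tool's axes at that moment; what a row does not reach only later rows make up. A row lasts 1/8 s, in which the tool goes at most 62.5 mm and 10.7 degrees, less where a joint would pass 70% of its speed; a pose out of reach is approached as far as the arm can. A call with a gripper value outside its range is refused whole. The fingers move at their own pace and stop on an object; "squeeze" is the grip in N (left out, the last holds). Time passes only in rows, so rows that repeat a pose let the fingers close. It gives the time, the measured TCP pose, the force, the opening and the grip force at its end, in the units of the state.
- r.get_state(): the state, without advancing time (a new reading comes with each control period).
- r.grab_frame(name): name is "scene" or "top" or "wrist"; returns the picture (400x640x3 uint8, red, green, blue); there is no depth.
- r.camera_model(name): a dict with "fx", "fy", "cx", "cy" (pixels), "T" (4x4, takes a point from camera to world coordinates); the wrist camera has in their place "mount" (4x4, takes a point from camera to tool coordinates, whose origin is the TCP and whose axes are the flange's). Camera axes: x right, y down, z forward; pixel columns grow to the right and rows downward; lengths in mm; the calibration is good to about 2 mm. The wrist camera is an equidistant fisheye: a pixel r from the principal point sees the ray r / f radians off the axis. A picture is of the moment at which its call begins: read the wrist's pose just before it. camera_model takes no time and is no camera call.
- r.hand_in(): hands the job in; it is judged then, once.
The state is a dict: "clock": time; "qpos": joint angles; "qvel": joint speeds; "effort": joint torques, N m; "ee_pos": TCP position; "tcp_rot": TCP orientation; "wrist_force": force on the tool from outside, world axes, zero at the start; "torque": the same for the moment, N m; "gripper_width": opening from 0.0 (shut) to 1.0 (fully open); "finger_force": force on a finger pad.
Only numpy, scipy, OpenCV 4.12 (cv2) and the standard library are available. Lean on these libraries where they do the work, as an engineer would, in place of code of your own. Each camera call takes 0.05 s, during which the arm holds its last target. There are 200 camera calls.

## Task

A blue boulder for the moon set has been cast in the small mould rig. Push the spoked capstan round, hand over hand, a good full turn until you feel its stop, so that the red gate is fully raised; never lean hard on the stop. Then press the yellow ejector slide fully in so that the boulder drops into the black tray, let the slide spring back out, and leave the other things on the table alone.

Things in the scene. Friction and masses are not known exactly. Their poses are not given: they have to be found in the camera images.
- rig: Grey casting rig, bolted down; base plate x -115 to 185, y +-65, 12 high (mm, rig frame, as below). Origin on the table under the mould's centre; x runs from the yellow ejector pad through the mould and gate to the tray, y towards the capstan, z up. Blue gearbox x 11 to 61, y +-44, z 125 to 185; a rack bar 10 wide rises from it at x 48, y 0, to z 214 (shut) or 259 (open).
- mould_mouth (a point): Middle of the floor edge at the mouth of the aluminium mould channel, rig (53, 0, 30) mm. Channel x -45 to 53, inner width 42, outer y +-33, floor z 30, roofed by a clear guard (top z 69). Gate at x 48 between two posts at y +-38.
- tray (a point): Centre of the black tray's floor, rig (114, 0, 12) mm. Inside x 53 to 175, y +-59, floor z 12, rim z 38.
- capstan: Capstan, origin at its hub's centre, rig (35, 110, 155) mm. Axle along rig y: four spokes 12 dia, 90 degrees apart, move in the upright plane y = 110; balls 24 dia centred 100 from the axle; hub 40 dia. To raise the gate its TOP goes towards rig +x, 7.5 rad from the shut end to a firm stop (starts 0 to 0.85 rad on). Rubs with 0.3 N m, stays where left; not to be pushed over 60 N.
- red_ball (a point): Centre of the one red ball on the capstan, 100 mm from the axle (the other three balls are black). At the shut end this spoke leans 40 degrees from upright towards rig -x. A level push on a ball that still leans towards the push binds by friction: follow its arc, or take a spoke near upright.
- gate_lip (a point): Middle of the lower edge of the red gate plate (42 wide, 32 high, 6 thick). Rig z 32 mm shut; rises 6 mm per radian of the capstan to 77 mm at the stop.
- ejector_pad (a point): Centre of the outer face of the yellow ejector pad, an upright plate 46 wide, 46 high, 10 thick; rig (-110, 0, 60) mm at rest, top at z 83. Slides 62 mm towards rig +x against a spring (2.4 N at first, 7.4 N at the end, 0.4 N rubbing), springs back by itself. The boulder tips out of the mouth in the last third of the travel.
- boulder: Blue cast boulder, rough block 36 x 37 x 28 mm, about 60 g, origin at its centre. Starts in the mould at rig (20, 0, 44) mm, behind the gate. It must not be squeezed against the gate with more than 10 N.
- rocket: Bystander: silver model rocket 205 mm tall on three red fins (about 130 mm across), origin on the table under its centre.
- jar: Bystander: white paint jar, 52 dia, 60 high, origin under its centre.
- tin: Bystander: putty tin, 68 dia, 50 high, origin under its centre.
- rock_a: Bystander: grey finished rock, 36 x 37 x 28 mm, origin at its centre.
- rock_b: Bystander: another grey finished rock, same size.
- brush: Bystander: brush 180 mm long, lying flat.

How it is judged:
By the outcome, as a careful person would: the job done as asked, in the order asked, and still so for the second after the job is handed in, with the robot touching nothing.
It also fails if it takes over 72 s, if anything falls off the work surface, if the arm or the gripper's body presses on something with over 40 N, if the wrist force passes 120 N, or if a joint passes its speed limit or range.

## Working session

There is one attempt and no reset: what is moved stays moved. The work goes in short steps, Python scripts to look and compute and a tool call to move; the robot and the scene stay as the last step left them, time stands still between calls to the robot, and variables do not carry over. Pictures are saved under pics/ and viewed, at most 10 in all, crops included, and the job is handed in when it is done.

Besides the shell and the picture viewer there is one more tool, called as name(argument=value, ...) on one line, values as JSON. servo_tool: Moves the arm, as the interface text tells. Its arguments: {"type":"object","properties":{"motion":{"type":"array"},"squeeze":{"type":"number"}},"required":["motion"]}

```bash
mkdir -p pics; ls
python3 - <<'E'
from plant import r
import cv2,numpy as np
for n in("scene","top"):
    im=r.grab_frame(n); cv2.imwrite(f"pics/{n}0.png",im[:,:,::-1]); m=r.camera_model(n); print(n,m['fx'],m['cx'],m['cy'],np.round(m['T'],3).tolist())
s=r.get_state(); print(s); print(r.hold_point_z)
E
```

```text
pics
scene 458.97370202282855 322.7064673424192 193.04653707973245 [[0.46, 0.481, -0.746, 1376.566], [0.888, -0.262, 0.379, -414.554], [-0.013, -0.837, -0.548, 730.058], [0.0, 0.0, 0.0, 1.0]]
top 369.07523941676243 317.60881795883495 196.76275400815072 [[0.017, -0.991, 0.131, 485.185], [-0.999, -0.023, -0.044, -9.015], [0.046, -0.13, -0.99, 948.272], [0.0, 0.0, 0.0, 1.0]]
{'clock': 0.1, 'qpos': array([ 1.12672691e+00,  3.81107273e-01,  1.29816814e+00,  6.55439266e-06,
        1.46363978e+00, -2.15316050e-01]), 'qvel': array([-0.00040218, -0.00147497, -0.00059143,  0.0001292 ,  0.00041138,
        0.00064978]), 'effort': array([ 3.84868879e-03, -4.49218869e+01, -2.31663179e+01, -1.63384780e-04,
        3.59256032e-03,  2.57681023e-05]), 'ee_pos': array([124.60782439, 535.41526153, 230.79067467]), 'tcp_rot': array([-2.17169873e-04,  1.14127793e-01,  9.93465857e-01, -6.24598885e-04]), 'wrist_force': array([-0.60926693, -0.28613128, -0.17337392]), 'torque': array([-0.03475009,  0.06376992, -0.02919783]), 'finger_force': 0.0, 'gripper_width': 0.9998382327253664}
18.700000000000003
```

View pics/scene0.png

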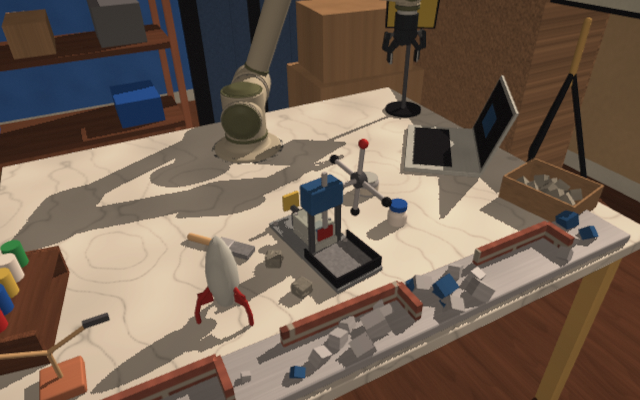

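View pics/top0.png

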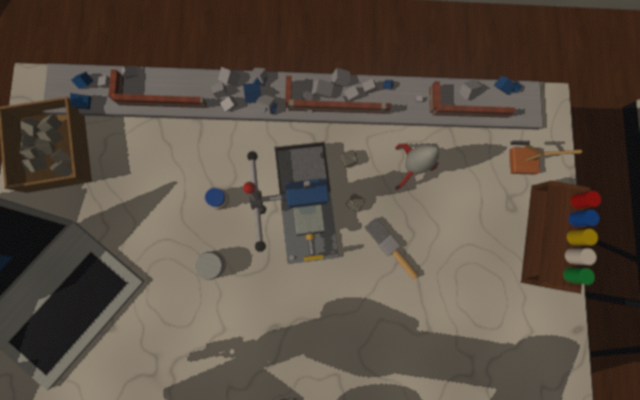

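The scene view shows the red ball near (363,144), black balls near (334,159), (387,202) and (355,211), and the hub at about (358,180). In the top view red is near (249,188), black near (252,156) and (260,246), the tray's far rim corners are at (277,147) and (326,144), and the yellow pad is near (314,258).

Run:
```python
import cv2,numpy as np
a=cv2.imread('pics/scene0.png')[125:300,255:425]; b=cv2.imread('pics/top0.png')[135:275,195:365]
a=cv2.resize(a,None,fx=3.4,fy=3.4,interpolation=cv2.INTER_CUBIC)[:590,:390*2]; 
a=cv2.resize(a,(390,400)) if 0 else a
b=cv2.resize(b,None,fx=4.6,fy=4.2,interpolation=cv2.INTER_CUBIC)
cv2.imwrite('pics/a.png',a); cv2.imwrite('pics/b.png',np.clip(b*1.6,0,255).astype('uint8'))
```

```text
(no output)
```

View pics/a.png

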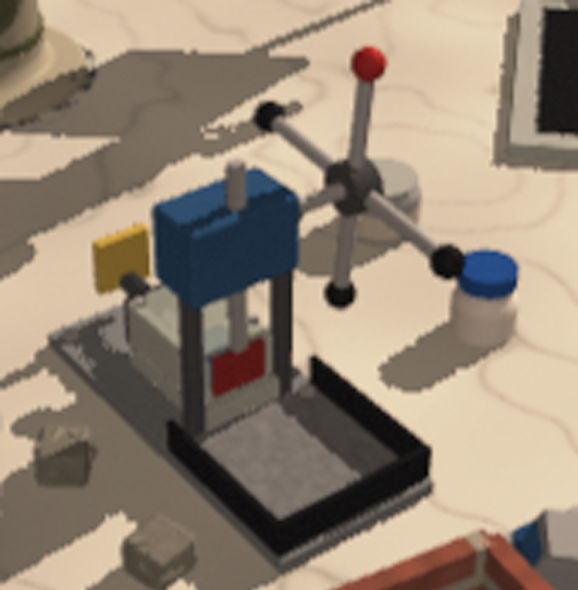

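View pics/b.png

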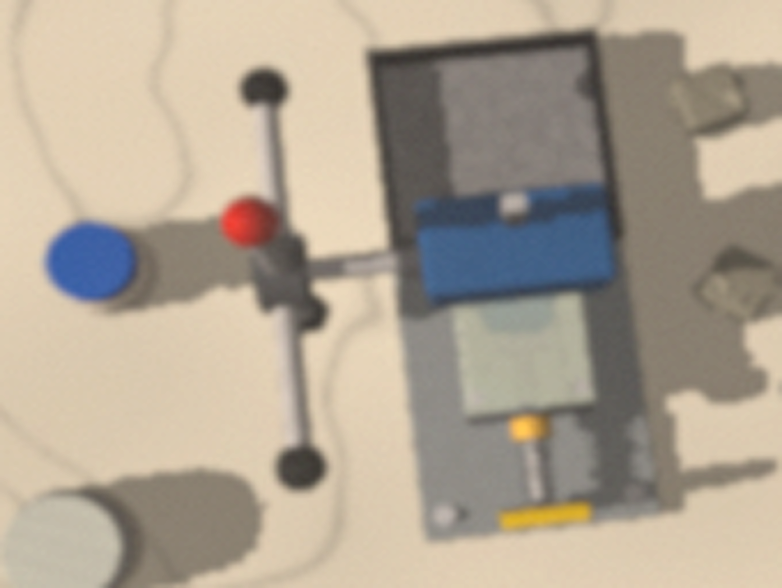

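Crop a (×3.4, from 255,125) puts red at scene (363.5,143.5), black balls at (334.1,158.8), (386.8,201.8) and (355,211.8). Crop b gives the matching balls in the top view at (249.3,187.9), (260.4,246.4), (252.4,156.0) and (262.8,209.3), plus the base corners at (287.8,263.6) and (338.5,256.4). The jar is close to the capstan and the tin is behind it.

```bash
cat > h.py <<'E'
from plant import r
import cv2,numpy as np
def P(n):
    m=r.camera_model(n);K=np.array([[m['fx'],0,m['cx']],[0,m['fy'],m['cy']],[0,0,1]]);return K,np.array(m['T'])
def tri(ps,pt):
    M=[]
    for n in("scene","top"):
        K,T=P(n);M.append(K@np.linalg.inv(T)[:3])
    X=cv2.triangulatePoints(M[0],M[1],np.array(ps,float).T,np.array(pt,float).T);return (X[:3]/X[3]).T
def plane(n,p,z):
    K,T=P(n);d=T[:3,:3]@np.linalg.inv(K)@[p[0],p[1],1];o=T[:3,3];return o+d*(z-o[2])/d[2]
E
python3 - <<'E'
from h import *
np.set_printoptions(precision=1,suppress=True)
X=tri([(363.5,143.5),(334.1,158.8),(386.8,201.8),(355,211.8)],[(249.3,187.9),(260.4,246.4),(252.4,156),(262.8,209.3)])
print(X,X.mean(0),[np.linalg.norm(x-X.mean(0)) for x in X])
n=np.linalg.svd(X-X.mean(0))[2][2];print('normal',n)
pts=dict(tl=(275.4,147.4,38),tr=(325,142.9,38),bl=(287.8,263.6,12),br=(338.5,256.4,12),pad=(313.7,257.9,83),jar=(215,197,60),tin=(209.5,265,50))
Q={k:plane('top',v[:2],v[2]) for k,v in pts.items()}
for k,v in Q.items():print(k,v)
# rigid fit: rig->world 2D
src=np.array([(178,62),(178,-62),(-115,65),(-115,-65),(-105,0)],float);c=X.mean(0)[:2]
src=np.vstack([src,(35,110)]);dst=np.vstack([[Q[k][:2] for k in('tl','tr','bl','br','pad')],c])
a=src-src.mean(0);b=dst-dst.mean(0);th=np.arctan2((a[:,0]*b[:,1]-a[:,1]*b[:,0]).sum(),(a*b).sum())
R=np.array([[np.cos(th),-np.sin(th)],[np.sin(th),np.cos(th)]]);t=dst.mean(0)-R@src.mean(0)
print('rig',t,np.degrees(th));print(src@R.T+t-dst)
for x in X: print('ball rig',R.T@(x[:2]-t),x[2])
for k in('jar','tin'):print(k,R.T@(Q[k][:2]-t))
E
```

```text
[[591.3  89.7 254.4]
 [481.7  74.1 166. ]
 [679.7 101.5 144.1]
 [570.9  84.8  53.5]] [580.9  87.5 154.5] [np.float64(100.4421993888368), np.float64(100.74570436281728), np.float64(100.32580137952802), np.float64(101.49677947862281)]
normal [ 0.1 -1.   0. ]
tl [729.   59.2  38. ]
tr [744.4 -65.9  38. ]
bl [439.7  21.   12. ]
br [ 459.4 -105.6   12. ]
pad [457.  -40.7  83. ]
jar [596.8 197.9  60. ]
tin [435.6 204.6  50. ]
rig [561.6 -26.8] 7.761710616117483
[[ 0.6 -0.6]
 [ 1.9  1.7]
 [-0.8  1. ]
 [-2.9 -1.1]
 [ 0.6 -0.3]
 [ 0.6 -0.6]]
ball rig [ 45.1 111.5] 254.3597046745046
ball rig [-65.6 110.8] 165.9833883136437
ball rig [134.3 111.2] 144.06346557030955
ball rig [ 24.2 109.3] 53.51588954662688
jar [ 65.2 217.9]
tin [-93.6 246.3]
```

```bash
cat >> h.py <<'E'
TH=np.radians(7.76);RR=np.array([[np.cos(TH),-np.sin(TH),0],[np.sin(TH),np.cos(TH),0],[0,0,1]]);T0=np.array([561.6,-26.8,0])
from scipy.spatial.transform import Rotation as Ro
def rig(p=None):
    return RR.T@((r.get_state()['ee_pos'] if p is None else p)-T0)
def shift(t):
    "tool-axes shift from here to rig point t"
    s=r.get_state();q=s['tcp_rot'];Rt=Ro.from_quat([q[1],q[2],q[3],q[0]]).as_matrix()
    y=Rt.T@RR; return Rt.T@(RR@np.array(t)+T0-s['ee_pos']), np.degrees(Ro.from_matrix(Rt.T@RR@np.diag([-1,1,-1])).as_rotvec())
E
python3 - <<'E'
from h import *
print(plane('scene',(403,108),0),plane('scene',(403,60),0))
K,T=P('scene');c=np.linalg.inv(T)@[125,535,231,1];print((K@c[:3])[:2]/c[2])
print(shift((-5,110,310)))
E
```

```text
[-18.31526023 662.95743733   0.        ] [-534.85556695 1034.6029991     0.        ]
[402.6492689   66.10156885]
(array([-509.22245321, -347.57286398,  -78.90794631]), array([ -0.0701126 ,  -0.0298366 , -20.86663995]))
```

servo_tool(motion=[[[0, 0, -60], [0, 0, -10], 1], [[-50, -34, -79], [0, 0, -20.9], 1], [[-100, -68, -79], [0, 0, -20.9], 1], [[-150, -102, -79], [0, 0, -20.9], 1], [[-200, -136, -79], [0, 0, -20.9], 1]], squeeze=40)

```text
clock: 0.72
ee_pos: [289.6, 356.2, 310.2]
tcp_rot: [-0.0, -0.068, 0.998, -0.0]
wrist_force: [-0.6, 0.5, -1.1]
gripper_width: 0.002
finger_force: 0.0
```

```bash
python3 -c "
from h import *
print(rig(),shift((-5,110,300)))"
```

```text
[-217.83349907  416.19584326  310.18587543] (array([-212.58428043, -306.3687276 ,   10.19172584]), array([-0.0077004 , -0.00951203,  0.04693739]))
```

servo_tool(motion=[[[-33, -47, 0], [0, 0, 0], 1], [[-66, -95, 0], [0, 0, 0], 1], [[-99, -142, 0], [0, 0, 0], 1], [[-132, -190, 0], [0, 0, 0], 1], [[-165, -238, 0], [0, 0, 0], 1]])

```text
clock: 1.35
ee_pos: [485.4, 142.7, 310.1]
tcp_rot: [-0.0, -0.068, 0.998, 0.0]
wrist_force: [-0.8, 1.2, -0.3]
gripper_width: 0.002
finger_force: 0.0
```

servo_tool(motion=[[[-47, -68, 0], [0, 0, 0], 1], [[-47, -68, 40], [0, 0, 0], 1], [[-47, -68, 75], [0, 0, 0], 1], [[-47, -68, 75], [0, 0, 0], 1]])

```text
clock: 1.85
ee_pos: [539.2, 83.2, 233.1]
tcp_rot: [-0.003, -0.068, 0.998, 0.0]
wrist_force: [-0.0, 0.2, 1.1]
gripper_width: -0.001
finger_force: 0.0
```

```bash
python3 -c "
from h import *
print(rig(),shift((-5,110,230)),r.get_state()['wrist_force'])
import cv2
cv2.imwrite('pics/s1.png',cv2.resize(r.grab_frame('scene')[80:300,220:440,::-1],None,fx=2.6,fy=2.6))"
```

```text
[ -7.34107818 112.03339027 233.11240126] (array([-2.35889875, -2.03710456,  3.09647643]), array([ 0.06697296, -0.3302639 ,  0.00208484])) [-0.02272268  0.23792425  1.07675461]
```

View pics/s1.png

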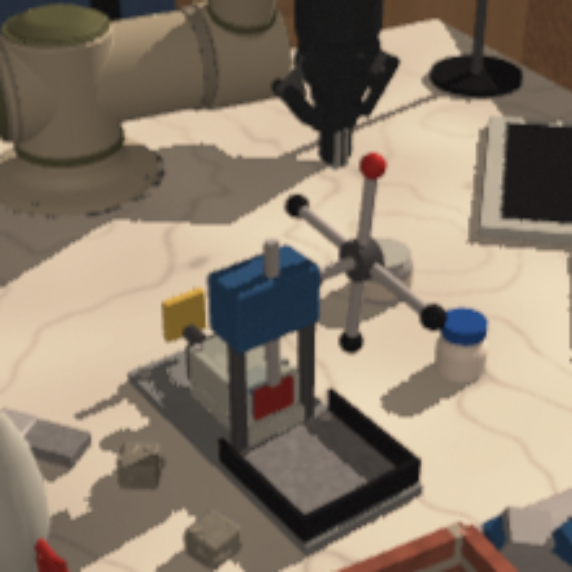

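servo_tool(motion=[[[-24, -1, 1], [0, 0, 0], 1], [[-44, -1, 2], [0, 0, 0], 1], [[-62, -1, 8], [0, 0, 0], 1], [[-74, -1, 14], [0, 0, 0], 1], [[-85, -1, 22], [0, 0, 0], 1]])

```text
clock: 2.52
ee_pos: [625.6, 94.4, 215.7]
tcp_rot: [0.002, -0.068, 0.998, -0.0]
wrist_force: [-2.4, -0.2, 5.4]
gripper_width: -0.003
finger_force: 2.5
```

```bash
python3 -c "
from h import *
s=r.get_state();print(rig(),s['wrist_force'],s['torque'],shift((79,110,209)))"
```

```text
[ 79.72723151 111.41764523 215.73626442] [-2.39561194 -0.19040714  5.41499445] [-0.07397789  0.36146069 -0.04016852] (array([ 0.75743653, -1.41201581,  6.73411785]), array([-0.04041823,  0.24271279,  0.06778205]))
```

servo_tool(motion=[[[-10, -1, 13], [0, 0, 0], 1], [[-17, -1, 26], [0, 0, 0], 1], [[-23, -1, 40], [0, 0, 0], 1], [[-26, -1, 52], [0, 0, 0], 1], [[-26, -1, 56], [0, 0, 0], 1]])

```text
clock: 3.15
ee_pos: [651.3, 96.9, 158.3]
tcp_rot: [0.002, -0.068, 0.998, 0.0]
wrist_force: [2.0, 2.0, 5.2]
gripper_width: -0.003
finger_force: 2.7
```

```bash
python3 -c "
from h import *
s=r.get_state();print(rig(),s['wrist_force'],s['torque'])"
```

```text
[105.61377771 110.40850415 158.30617704] [1.95510692 2.012619   5.21463309] [ 0.2488792  -0.31992511 -0.00805456]
```

servo_tool(motion=[[[0, 0, 3], [0, 0, 0], 1], [[0, 0, -45], [0, 0, 0], 1], [[0, 0, -100], [0, 0, 0], 1], [[0, 0, -135], [0, 0, 0], 1], [[50, 0, -135], [0, 0, 0], 1]])

```text
clock: 3.78
ee_pos: [603.2, 89.5, 295.1]
tcp_rot: [0.004, -0.068, 0.998, -0.001]
wrist_force: [-0.3, -0.0, -0.6]
gripper_width: -0.002
finger_force: 0.0
```

servo_tool(motion=[[[60, 0, 0], [0, 0, 0], 1], [[62, 0, 30], [0, 0, 0], 1], [[62, 0, 55], [0, 0, 0], 1], [[62, 0, 55], [0, 0, 0], 1]])

```text
clock: 4.28
ee_pos: [538.7, 81.3, 236.6]
tcp_rot: [-0.001, -0.068, 0.998, 0.0]
wrist_force: [-0.3, -0.0, 0.2]
gripper_width: 0.002
finger_force: 0.0
```

```bash
python3 -c "
from h import *
s=r.get_state();print(rig(),s['wrist_force'],s['torque'])
X=None
import cv2
a=r.grab_frame('scene')[80:300,220:440,::-1];b=r.grab_frame('top')[120:300,180:360,::-1]
cv2.imwrite('pics/s2.png',np.hstack([cv2.resize(a,(400,400)),cv2.resize(b,(400,400))]))"
```

```text
[ -8.1227499  110.24675878 236.55023128] [-0.28014491 -0.01482603  0.19159979] [-0.00020772 -0.04070473  0.05852719]
```

View pics/s2.png

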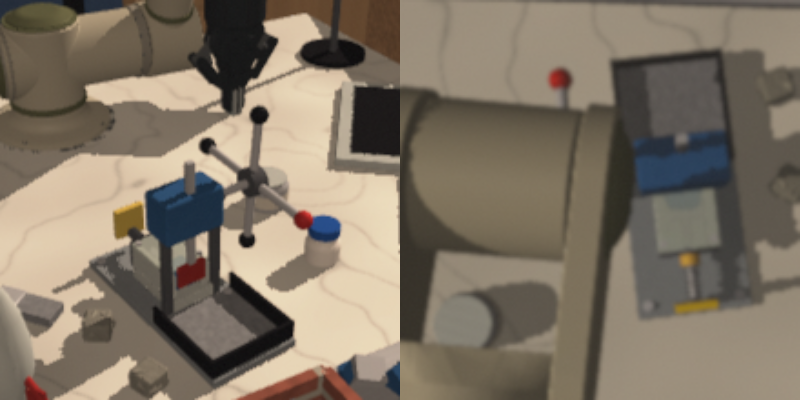

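The black spoke is now upright and the red one points forward (scene 386,200, so about 95°), so the push worked. I'll repeat it.

servo_tool(motion=[[[-24, 0, 3], [0, 0, 0], 1], [[-44, 0, 4], [0, 0, 0], 1], [[-62, 0, 10], [0, 0, 0], 1], [[-75, 0, 17], [0, 0, 0], 1], [[-86, 0, 25], [0, 0, 0], 1]])

```text
clock: 5.0
ee_pos: [625.8, 93.1, 214.0]
tcp_rot: [0.002, -0.068, 0.998, -0.0]
wrist_force: [-3.0, 0.3, 3.6]
gripper_width: 0.0
finger_force: 2.5
```

servo_tool(motion=[[[-10, 0, 13], [0, 0, 0], 1], [[-17, 0, 26], [0, 0, 0], 1], [[-23, 0, 40], [0, 0, 0], 1], [[-26, 0, 52], [0, 0, 0], 1], [[-26, 0, 58], [0, 0, 0], 1]])

```text
clock: 5.62
ee_pos: [651.3, 96.5, 154.8]
tcp_rot: [0.001, -0.068, 0.998, -0.0]
wrist_force: [0.8, 0.9, 5.9]
gripper_width: 0.0
finger_force: 2.9
```

```bash
python3 -c "
from h import *
s=r.get_state();print(rig(),s['wrist_force'],s['torque'])"
```

```text
[105.49574562 110.04127927 154.78047021] [0.80963922 0.86575172 5.89122601] [-2.52893095e-02 -9.81635789e-02  7.67176565e-05]
```

servo_tool(motion=[[[0, 0, 1], [0, 0, 0], 1], [[0, 0, -45], [0, 0, 0], 1], [[0, 0, -100], [0, 0, 0], 1], [[0, 0, -138], [0, 0, 0], 1], [[50, 0, -138], [0, 0, 0], 1]])

```text
clock: 6.25
ee_pos: [603.2, 89.4, 294.9]
tcp_rot: [0.004, -0.068, 0.998, -0.0]
wrist_force: [0.5, -0.4, -0.1]
gripper_width: -0.003
finger_force: 0.0
```

servo_tool(motion=[[[60, 0, 0], [0, 0, 0], 1], [[62, 0, 30], [0, 0, 0], 1], [[62, 0, 55], [0, 0, 0], 1], [[62, 0, 55], [0, 0, 0], 1]])

```text
clock: 6.75
ee_pos: [538.6, 81.3, 236.1]
tcp_rot: [-0.002, -0.068, 0.998, 0.0]
wrist_force: [-0.9, 0.2, 0.2]
gripper_width: 0.005
finger_force: 0.0
```

servo_tool(motion=[[[-24, 0, 3], [0, 0, 0], 1], [[-44, 0, 4], [0, 0, 0], 1], [[-62, 0, 10], [0, 0, 0], 1], [[-75, 0, 17], [0, 0, 0], 1], [[-86, 0, 25], [0, 0, 0], 1]])

```text
clock: 7.38
ee_pos: [625.6, 93.1, 213.8]
tcp_rot: [0.001, -0.068, 0.998, -0.0]
wrist_force: [-3.2, -0.6, 4.7]
gripper_width: -0.001
finger_force: 2.5
```

servo_tool(motion=[[[-10, 0, 13], [0, 0, 0], 1], [[-17, 0, 26], [0, 0, 0], 1], [[-23, 0, 40], [0, 0, 0], 1], [[-26, 0, 52], [0, 0, 0], 1], [[-26, 0, 58], [0, 0, 0], 1]])

```text
clock: 8.0
ee_pos: [651.1, 96.5, 154.7]
tcp_rot: [0.001, -0.068, 0.998, -0.0]
wrist_force: [0.5, 0.7, 6.4]
gripper_width: -0.002
finger_force: 2.9
```

```bash
python3 -c "
from h import *
s=r.get_state();print(rig(),s['wrist_force'],s['torque'])
import cv2
cv2.imwrite('pics/s3.png',cv2.resize(r.grab_frame('scene')[80:300,220:440,::-1],(400,400)))"
```

```text
[105.32587611 110.04463258 154.65151951] [0.53011883 0.70399376 6.41228686] [-0.0269158  -0.00093026 -0.01057074]
```

View pics/s3.png

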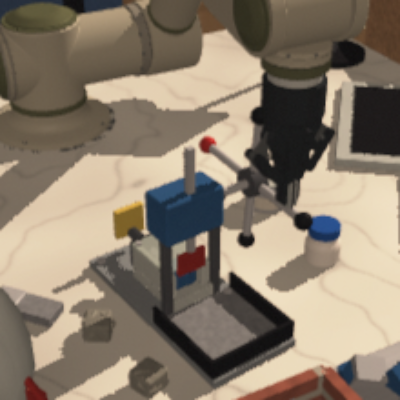

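Red is at the back (208,145), about −85°. The gate is partly up and the blue boulder is showing. Next comes the fourth push, then the return behind red.

servo_tool(motion=[[[0, 0, 1], [0, 0, 0], 1], [[0, 0, -45], [0, 0, 0], 1], [[0, 0, -100], [0, 0, 0], 1], [[0, 0, -138], [0, 0, 0], 1], [[50, 0, -138], [0, 0, 0], 1]])

```text
clock: 8.68
ee_pos: [603.3, 89.4, 294.9]
tcp_rot: [0.004, -0.068, 0.998, -0.0]
wrist_force: [-0.0, 0.2, -0.2]
gripper_width: 0.002
finger_force: 0.0
```

servo_tool(motion=[[[60, 0, 0], [0, 0, 0], 1], [[62, 0, 30], [0, 0, 0], 1], [[62, 0, 55], [0, 0, 0], 1], [[62, 0, 55], [0, 0, 0], 1]])

```text
clock: 9.18
ee_pos: [538.6, 81.3, 236.1]
tcp_rot: [-0.002, -0.068, 0.998, 0.0]
wrist_force: [-0.5, -0.1, 0.9]
gripper_width: 0.001
finger_force: 0.0
```

servo_tool(motion=[[[-24, 0, 3], [0, 0, 0], 1], [[-44, 0, 4], [0, 0, 0], 1], [[-62, 0, 10], [0, 0, 0], 1], [[-75, 0, 17], [0, 0, 0], 1], [[-86, 0, 25], [0, 0, 0], 1]])

```text
clock: 9.8
ee_pos: [625.7, 93.1, 213.8]
tcp_rot: [0.001, -0.068, 0.998, -0.0]
wrist_force: [-3.3, 0.1, 4.5]
gripper_width: 0.003
finger_force: 2.5
```

servo_tool(motion=[[[-10, 0, 13], [0, 0, 0], 1], [[-17, 0, 26], [0, 0, 0], 1], [[-23, 0, 40], [0, 0, 0], 1], [[-26, 0, 52], [0, 0, 0], 1], [[-26, 0, 58], [0, 0, 0], 1]])

```text
clock: 10.42
ee_pos: [651.1, 96.5, 154.6]
tcp_rot: [0.001, -0.068, 0.998, -0.0]
wrist_force: [0.5, 0.9, 6.0]
gripper_width: 0.001
finger_force: 2.9
```

servo_tool(motion=[[[0, 0, 1], [0, 0, 0], 1], [[0, 0, -45], [0, 0, 0], 1], [[0, 0, -100], [0, 0, 0], 1], [[0, 0, -138], [0, 0, 0], 1], [[50, 0, -138], [0, 0, 0], 1]])

```text
clock: 11.05
ee_pos: [603.3, 89.4, 294.9]
tcp_rot: [0.004, -0.068, 0.998, -0.0]
wrist_force: [0.9, 0.4, -1.1]
gripper_width: 0.001
finger_force: 0.0
```

servo_tool(motion=[[[60, 0, 0], [0, 0, 0], 1], [[62, 0, 30], [0, 0, 0], 1], [[62, 0, 55], [0, 0, 0], 1], [[62, 0, 58], [0, 0, 0], 1], [[62, 0, 58], [0, 0, 0], 1]])

```text
clock: 11.68
ee_pos: [539.8, 81.3, 235.0]
tcp_rot: [0.0, -0.068, 0.998, -0.0]
wrist_force: [-0.1, 0.1, 0.1]
gripper_width: 0.0
finger_force: 0.0
```

```bash
cat >> h.py <<'E'
def red():
    "lean of the red spoke from upright, deg, from the scene view onto the plane rig y=110"
    im=r.grab_frame('scene').astype(int);m=((im[...,0]>120)&(im[...,1]<60)&(im[...,2]<60)).astype('uint8')
    n,l,s,c=cv2.connectedComponentsWithStats(m[100:230,320:410]);
    K,T=P('scene');out=[]
    for k in range(1,n):
        if s[k,4]<8: continue
        d=RR.T@T[:3,:3]@np.linalg.inv(K)@[c[k,0]+320,c[k,1]+100,1];o=RR.T@(T[:3,3]-T0)
        p=o+d*(110.7-o[1])/d[1];out.append((s[k,4],p.round(1),np.hypot(p[0]-35,p[2]-155).round(1),np.degrees(np.arctan2(p[0]-35,p[2]-155)).round(1)))
    return out
E
python3 -c "
from h import *
s=r.get_state();print(rig(),s['wrist_force']);print(red())"
```

```text
[ -6.98611555 110.02374515 234.97346571] [-0.07576521  0.05433224  0.12985007]
[(np.int32(19), array([ 48.9, 110.7, 261.3]), np.float64(107.2), np.float64(7.5))]
```

servo_tool(motion=[[[-24, 0, 2], [0, 0, 0], 1], [[-40, 0, 3], [0, 0, 0], 1], [[-48, 0, 5], [0, 0, 0], 1], [[-53, 0, 6], [0, 0, 0], 1], [[-56, 0, 7], [0, 0, 0], 1]])

```text
clock: 12.35
ee_pos: [594.9, 88.9, 227.7]
tcp_rot: [0.0, -0.068, 0.998, -0.0]
wrist_force: [-4.1, -0.6, 3.7]
gripper_width: -0.0
finger_force: 2.2
```

```bash
python3 -c "
from h import *
s=r.get_state();print(rig(),s['wrist_force']);print(red())"
```

```text
[ 48.61802252 110.13709068 227.66928406] [-4.06135721 -0.6071008   3.73457527]
[(np.int32(23), array([ 73.8, 110.7, 255.6]), np.float64(107.8), np.float64(21.1))]
```

servo_tool(motion=[[[-2, 0, 1], [0, 0, 0], 1], [[-4, 0, 2], [0, 0, 0], 1], [[-6, 0, 3], [0, 0, 0], 1], [[-8, 0, 4], [0, 0, 0], 1], [[-8, 0, 4], [0, 0, 0], 1]])

```text
clock: 13.02
ee_pos: [603.1, 90.0, 223.1]
tcp_rot: [0.0, -0.068, 0.998, 0.0]
wrist_force: [-1.8, -0.1, 3.8]
gripper_width: 0.004
finger_force: 1.4
```

```bash
python3 -c "
from h import *
s=r.get_state();print(rig(),s['wrist_force']);print(red())"
```

```text
[ 56.86028921 110.09412747 223.12872491] [-1.81646035 -0.07034469  3.84748476]
[(np.int32(22), array([ 84.8, 110.7, 250.1]), np.float64(107.3), np.float64(27.6))]
```

servo_tool(motion=[[[-1, 0, 0.5], [0, 0, 0], 1], [[-2, 0, 1], [0, 0, 0], 1], [[-3, 0, 1.5], [0, 0, 0], 1], [[-3, 0, 1.5], [0, 0, 0], 1]])

```text
clock: 13.58
ee_pos: [605.4, 90.4, 222.0]
tcp_rot: [-0.001, -0.068, 0.998, -0.0]
wrist_force: [-5.4, -0.4, 6.0]
gripper_width: 0.002
finger_force: 4.0
```

servo_tool(motion=[[[-1, 0, 0.5], [0, 0, 0], 1], [[-2, 0, 1], [0, 0, 0], 1], [[-2, 0, 1], [0, 0, 0], 1]])

```text
clock: 13.95
ee_pos: [605.9, 90.4, 221.8]
tcp_rot: [-0.002, -0.068, 0.998, -0.0]
wrist_force: [-15.0, -2.1, 13.5]
gripper_width: 0.002
finger_force: 10.2
```

```bash
python3 -c "
from h import *
s=r.get_state();print(rig(),s['wrist_force']);print(red())"
```

```text
[ 59.72844173 110.16316887 221.77438288] [-15.03145074  -2.05600681  13.45963377]
[(np.int32(24), array([ 88.5, 110.7, 249. ]), np.float64(108.2), np.float64(29.6))]
```

The stop is reached: force rose from about 6 to 20 N with no further motion, and red reads 29.6° where the stop should be at 29.7°. I'll back off and go to the pad.

servo_tool(motion=[[[20, 0, 0], [0, 0, 0], 1], [[30, 0, -55], [0, 0, 0], 1], [[75, -25, -68], [0, 0, 0], 1], [[120, -60, -68], [0, 0, 0], 1], [[165, -90, -68], [0, 0, 0], 1]])

```text
clock: 14.62
ee_pos: [455.6, -21.9, 288.5]
tcp_rot: [0.0, -0.068, 0.998, -0.0]
wrist_force: [0.2, -0.9, -0.1]
gripper_width: 0.002
finger_force: 0.0
```

servo_tool(motion=[[[45, -20, 0], [0, 0, 0], 1], [[45, -20, 60], [0, 0, 0], 1], [[45, -20, 120], [0, 0, 0], 1], [[45, -20, 180], [0, 0, 0], 1], [[45, -20, 180], [0, 0, 0], 1]])

```text
clock: 15.25
ee_pos: [413.0, -46.2, 106.4]
tcp_rot: [-0.004, -0.068, 0.998, 0.002]
wrist_force: [0.9, -0.7, 2.1]
gripper_width: -0.002
finger_force: 0.0
```

```bash
python3 -c "
from h import *
s=r.get_state();print(rig(),s['wrist_force']);print(red(),shift((-125,0,52)))
import cv2
cv2.imwrite('pics/s4.png',cv2.resize(r.grab_frame('scene')[80:300,220:440,::-1],(500,500)))"
```

```text
[-149.84853899    0.85090512  106.41293169] [ 0.86057858 -0.71299603  2.14473153]
[(np.int32(22), array([ 88.5, 110.7, 249.5]), np.float64(108.6), np.float64(29.5))] (array([-23.42220397,  -0.09430358,  56.74988979]), array([ 0.07564608, -0.12403178,  0.02634739]))
```

View pics/s4.png

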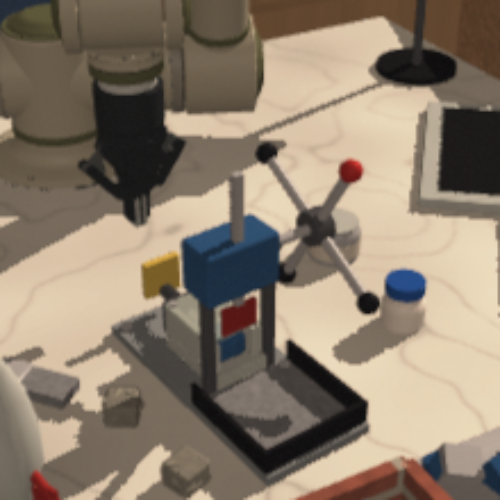

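The gate plate is raised, with the blue boulder visible below it at (232,345), and the capstan has stayed at its stop. Next I'll lower behind the pad and push it in.

servo_tool(motion=[[[0, 0, 30], [0, 0, 0], 1], [[0, 0, 54], [0, 0, 0], 1], [[0, 0, 55], [0, 0, 0], 1], [[-12, 0, 55], [0, 0, 0], 1], [[-22, 0, 55], [0, 0, 0], 1]])

```text
clock: 15.98
ee_pos: [438.4, -44.1, 55.3]
tcp_rot: [0.002, -0.068, 0.998, -0.001]
wrist_force: [0.2, 1.6, -0.1]
gripper_width: -0.001
finger_force: 0.0
```

servo_tool(motion=[[[-6, 0, 0], [0, 0, 0], 1], [[-15, 0, 0], [0, 0, 0], 1], [[-25, 0, 0], [0, 0, 0], 1], [[-33, 0, 0], [0, 0, 0], 1], [[-40, 0, 0], [0, 0, 0], 1]])

```text
clock: 16.6
ee_pos: [476.1, -38.2, 53.8]
tcp_rot: [-0.001, -0.068, 0.998, 0.0]
wrist_force: [-6.3, -0.5, 4.1]
gripper_width: 0.0
finger_force: 3.1
```

servo_tool(motion=[[[-5, 0, 0], [0, 0, 0], 1], [[-10, 0, 0], [0, 0, 0], 1], [[-15, 0, 0], [0, 0, 0], 1], [[-20, 0, 0], [0, 0, 0], 1], [[-23, 0, 0], [0, 0, 0], 1]])

```text
clock: 17.23
ee_pos: [498.5, -35.1, 53.7]
tcp_rot: [-0.001, -0.068, 0.998, 0.0]
wrist_force: [-8.0, -0.2, 6.6]
gripper_width: 0.004
finger_force: 3.7
```

```bash
python3 -c "
from h import *
s=r.get_state();print(rig(),s['wrist_force'])"
```

```text
[-63.6029038    0.30934142  53.73086665] [-8.00000168 -0.19767212  6.56618998]
```

Not at the end yet; I'll continue in small steps, watching the force.

servo_tool(motion=[[[-2, 0, 0], [0, 0, 0], 1], [[-4, 0, 0], [0, 0, 0], 1], [[-4, 0, 0], [0, 0, 0], 1]])

```text
clock: 17.6
ee_pos: [502.5, -34.5, 53.7]
tcp_rot: [-0.001, -0.068, 0.998, 0.0]
wrist_force: [-7.0, -0.1, 5.1]
gripper_width: -0.001
finger_force: 3.4
```

servo_tool(motion=[[[-1.5, 0, 0], [0, 0, 0], 1], [[-3, 0, 0], [0, 0, 0], 1], [[-3, 0, 0], [0, 0, 0], 1]])

```text
clock: 17.98
ee_pos: [504.5, -34.2, 53.7]
tcp_rot: [-0.002, -0.068, 0.998, 0.0]
wrist_force: [-11.2, -2.8, 8.3]
gripper_width: 0.0
finger_force: 5.7
```

```bash
python3 -c "
from h import *
s=r.get_state();print(rig(),s['wrist_force'])
cv2.imwrite('pics/s5.png',cv2.resize(r.grab_frame('scene')[80:300,220:440,::-1],(500,500)))"
```

```text
[-57.58833537   0.36919618  53.72754529] [-11.16358233  -2.84138675   8.30736912]
```

View pics/s5.png

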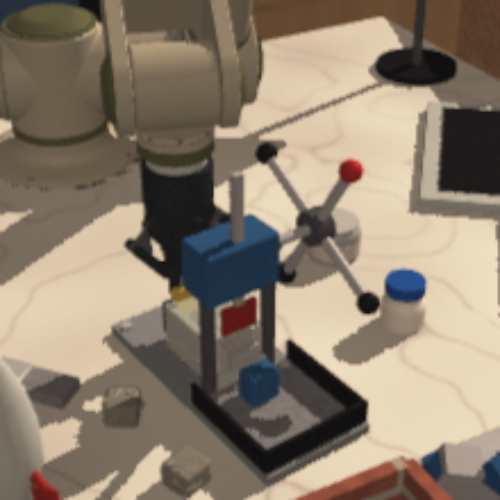

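The slide is at its end stop (force 11 N with little motion) and the boulder has come out at (259,382). Now I'll retract and let it spring back.

servo_tool(motion=[[[-1, 0, 0], [0, 0, 0], 1], [[-1, 0, 0], [0, 0, 0], 1], [[15, 0, 0], [0, 0, 0], 1], [[35, 0, 0], [0, 0, 0], 1], [[55, 0, 0], [0, 0, 0], 1]])

```text
clock: 18.65
ee_pos: [451.0, -41.7, 53.7]
tcp_rot: [-0.0, -0.068, 0.998, 0.0]
wrist_force: [-2.2, -1.4, -1.4]
gripper_width: 0.002
finger_force: 0.9
```

servo_tool(motion=[[[20, 0, 0], [0, 0, 0], 1], [[40, 0, 0], [0, 0, 0], 1], [[45, 0, -60], [0, 0, 0], 1], [[45, 0, -120], [0, 0, 0], 1], [[45, 0, -120], [0, 0, 0], 1]])

```text
clock: 19.27
ee_pos: [409.3, -48.6, 177.7]
tcp_rot: [0.005, -0.068, 0.998, -0.002]
wrist_force: [0.4, 0.1, -0.6]
gripper_width: 0.005
finger_force: 0.0
```

```bash
python3 -c "
from h import *
s=r.get_state();print(rig(),s['wrist_force'],red())
a=r.grab_frame('scene')[80:300,220:440,::-1];b=r.grab_frame('top')[125:285,230:390,::-1]
cv2.imwrite('pics/s6.png',np.hstack([cv2.resize(a,(400,400)),cv2.resize(b,(400,400))]))"
```

```text
[-153.89075758   -1.06262177  177.65341803] [ 0.40541897  0.08110924 -0.55547721] [(np.int32(22), array([ 88.5, 110.7, 249.5]), np.float64(108.6), np.float64(29.5))]
```

View pics/s6.png

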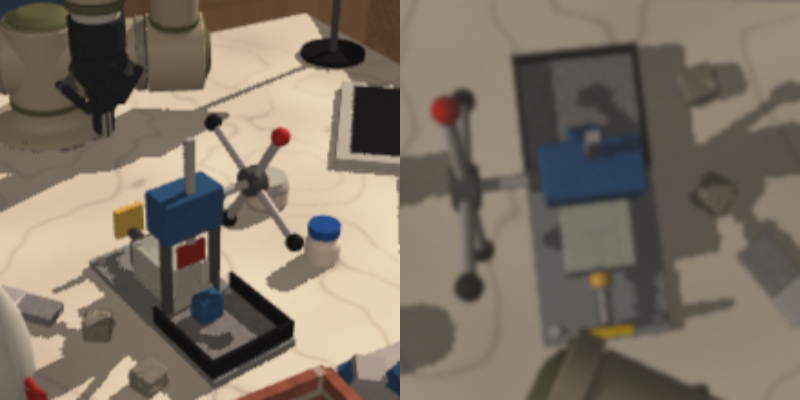

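```bash
python3 -c "
from h import *
im=r.grab_frame('scene').astype(int)[225:270,310:360]
m=(im[...,2]>im[...,0]+30)
y,x=np.where(m);print(len(x),x.min()+310,x.max()+310,y.min()+225,y.max()+225)
c=(x.mean()+310,y.mean()+225)
for z in (26,30,40,50): print(z,rig(plane('scene',c,z)))
print('bottom',rig(plane('scene',(x.mean()+310,y.max()+225),12)),'top edge in top view',[rig(plane('top',(301,176),z)) for z in(40,50)])
"
```

```text
255 326 342 238 257
26 [79.86701178  3.2715336  26.        ]
30 [83.70351062  0.44497845 30.        ]
40 [93.29475773 -6.62140944 40.        ]
50 [102.88600484 -13.68779733  50.        ]
bottom [93.62248825 -6.83812281 12.        ] top edge in top view [array([97.25993823,  6.83987609, 40.        ]), array([95.3819363 ,  7.07218433, 50.        ])]
```

```bash
python3 -c "
from h import *
print(r.hand_in())"
```

```text
the job is handed in; nothing more can be done
None
```

I turned the capstan to its stop (about 20 N at most) so the red gate is fully raised, pressed the ejector fully in, and the boulder dropped into the tray; the slide sprang back, no bystander was touched, and I handed the job in at about 19 s.

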